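# Set the focus dial to the red index stud by fingertip

### The job

Set the focus of the imaging lens: turn the round black dial on top of the grey focus drive until its white pointer line runs straight into the red stud, not the green one. The dial is smooth and has no handle, and its face stands higher or lower from time to time, so feel for its rubber face with closed fingertips, press it lightly and drag it round, setting down again and correcting where it slips; press gently, never with more than about 20 N. Leave the dial standing free on the red stud, and do not disturb the loose things around the drive.

Things in the scene. Friction and masses are not known exactly. Their poses are not given: they have to be found in the camera images.
- focus_drive: grey instrument housing, fixed to the worktop: 230 x 230 mm, top at 52 mm, with a flat aluminium collar (inner radius 73 mm, outer 101 mm, top at 62 mm) round the dial in the middle. A dark lens barrel (64 mm thick, 150 mm long, along the drive's y, top at 117 mm) lies 140 mm along +x from the origin, clear of the dial. Origin: centre of the underside, on the worktop and on the dial's axis; z up.
- dial_carrier: fixed bearing under the dial, counted with the whole dial for the force limit: more than 20 N on it fails; 11 to 13 N of press turns it well. Origin on the turning axis, 50 mm above the worktop. The disc starts to sink at a press between 2 and 16 N, different each time and only to be felt, then 1 mm per further 4 N to a hard stop 6 mm down, and springs up when released.
- dial (a joint): angle of the dial about the vertical, rad, positive counter-clockwise seen from above; 0 when the white pointer line points along the drive's +x (to the lens barrel); end stops at -2.5 and +2.5. It stays where it is left. A torque of about 0.18 N m, some 4 N at 45 mm from the axis, is needed to turn it, so a press that is too light slides over the rubber without turning it, and some slip is usual.
- dial_center (a point): point on the turning axis level with the collar's top, 62 mm above the worktop. The dial's flat black rubber face (radius 70 mm, no handle, dimple or graspable edge) stands 2 to 14 mm higher than this, different each time and given by no reading: feel for it.
- pointer_tip (a point): point under the outer end of the white pointer line, 68 mm from the axis, turning with the dial, level with the collar's top (not at the height of the face). Its x axis points outward along the line, z up.
- red_stud: red round stud, 14 mm diameter, 8 mm high, fixed on the collar about 83 to 93 mm from the dial's axis, to the left or the right: the mark to set. Origin: centre of its underside.
- green_stud: green stud of the same size and shape across the dial from the red one: the setting that is not wanted. Origin: centre of its underside.
- crucible: loose white porcelain crucible, 47 mm wide, 36 mm high, standing to the left of the drive; leave alone. Origin: centre of its underside.
- vial: loose small glass vial with a blue cap, 21 mm wide, 52 mm high, standing to the right of the drive; leave alone. Origin: centre of its underside.
- lab_timer: loose white timer, 62 x 66 x 18 mm, lying to the left; leave alone. Origin: centre of its underside.
- marker_pen: loose green and white marker pen, 135 mm long, 17 mm thick, lying at the front left; leave alone. Origin: centre of its underside.
- beaker: loose glass beaker, 74 mm wide, 90 mm high, at the right; leave alone. Origin: centre of its underside.

How it is judged:
By the outcome, as a careful person would: the job done as asked, in the order asked, and still so for the second after the job is handed in, with the robot touching nothing.
It also fails if it takes over 51 s, if anything falls off the work surface, if the arm or the gripper's body presses on something with over 40 N, if the wrist force passes 120 N, or if a joint passes its speed limit or range.

### The arm

A 6-joint arm with a two-finger parallel gripper is mounted at the origin on a cart in front of the work surface, level with it; the furniture and walls round the work are solid. World frame = base frame: x ahead of the robot, y to its left, z up, the work surface at z = 0. Lengths are in m, angles in degrees, forces in N, time in s.
With the tool pointing down it reaches from about 0.4 to 0.825 m from the base axis. Payload 7 kg.
Tool frame: the origin (TCP) lies midway between the tips of the shut fingers; the grasp point (between the pads) lies 19 mm behind it; z points along the fingers, y is the line along which they close (so a half turn about z gives the same grasp; the last joint's range is limited). The gripper opens to 88 mm and grips with 3 to 60 N. Pads are 19 mm wide; open, the fingers measure 130 mm over their backs; the gripper's body (78 mm by 193 mm) begins 47 mm behind the grasp point.
Start: joints at [82.569, 20.546, 0.682, 0, -70.136, -16.507], TCP at [0.274, 0.617, 0.227] pointing down, gripper open.
Joint ranges: [-176.03, 176.03], [-82.01, 121.73], [-58.28, 71.71], [-173.87, 95.51], [-174.79, -0.11], [-173.66, 173.66]. Speed limits (degrees/s): [136.94, 136.94, 172.46, 180, 180, 180].

### API

Orientations are given as [roll, pitch, yaw] about the fixed x, y, z axes, in that order (R = Rz(yaw) Ry(pitch) Rx(roll)).
In Python, from plant import telemetry, viewer, workorder gives the robot as it stands. The module is installed in compiled form; this text tells all that it offers.
- The arm moves only by the tool carry_out, never from a script. Its argument "rows" is a list of rows, each a list of 6 numbers: the shift along the tool's x, y, z in m, then the turn, a rotation vector about the tool's x, y, z in rad. In form: [[tx, ty, tz, ax, ay, az], ...]. A call has 1 to 8 rows; each row is the pose to reach, as a shift and turn from the pose commanded when the call began, along the tool's axes at that moment; what a row does not reach only later rows make up. A row lasts 1/8 s, in which the tool goes at most 62.5 mm and 10.7 degrees, less where a joint would pass 70% of its speed; a pose out of reach is approached as far as the arm can. A call with a gripper value outside its range is refused whole. "grip" is the gripper's target within -1 to 1 (fully open at 1, half-way at 0, shut at -1), set as the call begins (left out, the last holds). The fingers move at their own pace and stop on an object; the grip force is fixed at half the most. Time passes only in rows, so rows that repeat a pose let the fingers close. It gives the time, the measured TCP pose, the force, the opening and the grip force at its end, in the units of the state.
- telemetry.get_obs(): the state, without advancing time (a new reading comes with each control period).
- viewer.snapshot(name): name is "side" or "top" or "wrist"; returns the picture (480x640x3 uint8, red, green, blue); there is no depth.
- viewer.camera_info(name): a dict with "intrinsics" (3x3 intrinsics, pixels), "extrinsics" (4x4, takes a point from camera to world coordinates); the wrist camera has in their place "tool_from_camera" (4x4, takes a point from camera to tool coordinates, whose origin is the TCP and whose axes are the flange's). Camera axes: x right, y down, z forward; pixel columns grow to the right and rows downward; lengths in m; the calibration is good to about 2 mm. A picture is of the moment at which its call begins: read the wrist's pose just before it. camera_info takes no time and is no camera call.
- workorder.close_job(): hands the job in; it is judged then, once.
The state is a dict: "clock": time; "joint_pos": joint angles; "qvel": joint speeds; "tau": joint torques, N m; "tool_pos": TCP position; "orientation": TCP orientation; "force": force on the tool from outside, world axes, zero at the start; "moment": the same for the moment, N m; "opening": finger opening in m; "gripper_force": force on a finger pad.
Only numpy, scipy, OpenCV 4.12 (cv2) and the standard library are available. Lean on these libraries where they do the work, as an engineer would, in place of code of your own. Each camera call takes 0.05 s, during which the arm holds its last target. There are 200 camera calls.

## Working session

There is one attempt and no reset: what is moved stays moved. The work goes in short steps, Python scripts to look and compute and a tool call to move; the robot and the scene stay as the last step left them, time stands still between calls to the robot, and variables do not carry over. Pictures are saved under pics/ and viewed, at most 10 in all, crops included, and the job is handed in when it is done.

Besides the shell and the picture viewer there is one more tool, called after "Request:" as a command line: name --pt "numbers of a row" for each row, then --argument value for the rest. carry_out: Moves the arm, as the interface text tells. Its arguments: {"type":"object","properties":{"rows":{"type":"array"},"grip":{"type":"number"}},"required":["rows"]}

```bash
mkdir -p pics
python3 - <<'E'
from plant import telemetry, viewer
import cv2, numpy as np
np.set_printoptions(precision=4,suppress=True)
o=telemetry.get_obs(); print(o)
for n in("top","side"):
    cv2.imwrite(f"pics/{n}0.png",viewer.snapshot(n)[:,:,::-1]); i=viewer.camera_info(n); print(n,i["intrinsics"],i["extrinsics"])
print(viewer.camera_info("wrist"))
E
```

```text
{'clock': 0.0, 'joint_pos': array([ 82.567 ,  20.591 ,   0.6339,  -0.0195, -70.1358, -16.5076]), 'qvel': array([-0.0298,  0.0048, -0.0087, -0.0147, -0.0001,  0.0016]), 'tau': array([ -0.0007, -58.2722,  29.3063,   6.9973,   0.0068,  -0.0001]), 'tool_pos': array([0.2737, 0.6165, 0.2256]), 'orientation': array([179.9057,  -0.0088, -23.9473]), 'force': array([ 0.794 , -0.2103,  0.8919]), 'moment': array([-0.0147, -0.0103,  0.0635]), 'gripper_force': 0.0, 'opening': 0.0874725719594594}
top [[553.9608   0.     312.1977]
 [  0.     553.9608 251.5082]
 [  0.       0.       1.    ]] [[-0.0241 -0.9834  0.1799  0.2774]
 [-0.9996  0.0267  0.0117 -0.0453]
 [-0.0163 -0.1796 -0.9836  1.4024]
 [ 0.      0.      0.      1.    ]]
side [[464.1514   0.     321.0918]
 [  0.     464.1514 229.9711]
 [  0.       0.       1.    ]] [[ 0.9454 -0.1415  0.2936  0.1261]
 [-0.3256 -0.3704  0.8699 -1.2483]
 [-0.0143 -0.918  -0.3962  0.6169]
 [ 0.      0.      0.      1.    ]]
{'intrinsics': array([[393.6161,   0.    , 319.2443],
       [  0.    , 393.6161, 243.3916],
       [  0.    ,   0.    ,   1.    ]]), 'tool_from_camera': array([[ 0.0003, -0.9659, -0.259 ,  0.0698],
       [ 1.    , -0.0002,  0.0016, -0.0002],
       [-0.0016, -0.259 ,  0.9659, -0.1578],
       [ 0.    ,  0.    ,  0.    ,  1.    ]])}
```

View pics/top0.png

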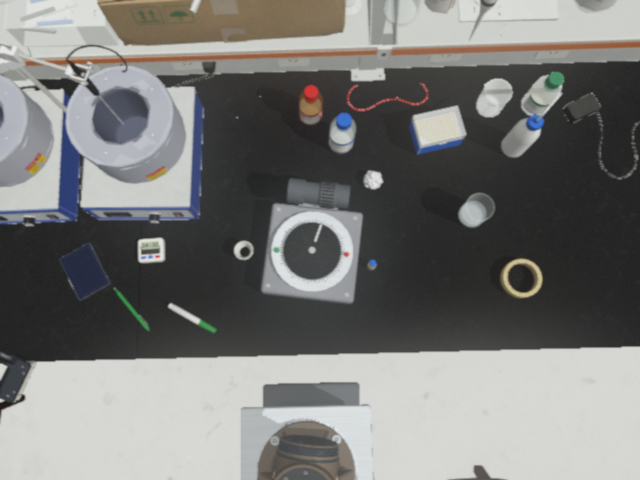

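View pics/side0.png

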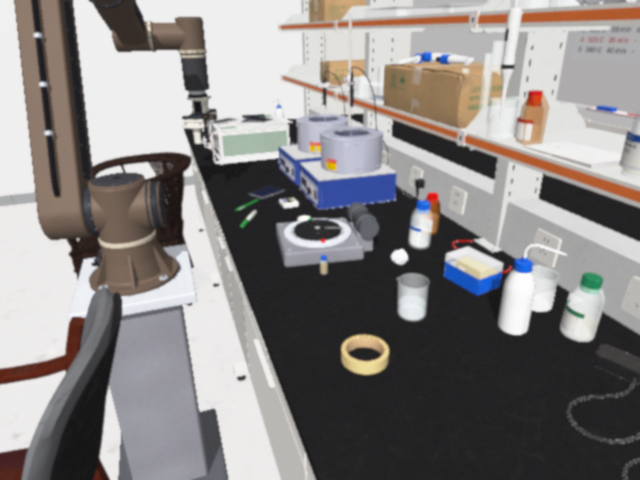

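The top view shows the drive centred near (312,250), with the red stud at (346,254) on the right, the green stud at (277,250), and the pointer running up to about (321,224). Next I'll measure these.

```bash
cat > h.py <<'E'
from plant import telemetry, viewer
import cv2, numpy as np
from scipy.spatial.transform import Rotation as R
np.set_printoptions(precision=4,suppress=True)
def cam(n,o=None):
    i=viewer.camera_info(n)
    if n!="wrist": return i["intrinsics"],i["extrinsics"]
    T=np.eye(4); T[:3,:3]=R.from_euler("xyz",o["orientation"],degrees=True).as_matrix(); T[:3,3]=o["tool_pos"]
    return i["intrinsics"],T@i["tool_from_camera"]
def ray(K,T,uv,z):
    d=T[:3,:3]@np.linalg.solve(K,[uv[0],uv[1],1]); c=T[:3,3]
    return c+d*(z-c[2])/d[2]
def blobs(m,amin=5):
    n,l,s,c=cv2.connectedComponentsWithStats(m.astype(np.uint8)); return [(s[i,4],c[i],s[i,:4]) for i in range(1,n) if s[i,4]>=amin]
E
python3 - <<'E'
from h import *
K,T=cam("top"); im=cv2.imread("pics/top0.png"); hsv=cv2.cvtColor(im,cv2.COLOR_BGR2HSV)
H,S,V=[hsv[...,k].astype(int) for k in range(3)]
roi=np.zeros(H.shape,bool); roi[195:310,255:385]=1
for nm,m in(("red",((H<8)|(H>172))&(S>120)),("green",(H>45)&(H<90)&(S>90))):
    for a,c,b in blobs(m&roi): print(nm,a,c,ray(K,T,c,.068))
col=(V>205)&(S<40)&roi
for a,c,b in blobs(col): print("white",a,c,b)
m=max(blobs(col),key=lambda t:t[0]); 
cn=max(cv2.findContours(col.astype(np.uint8),cv2.RETR_EXTERNAL,cv2.CHAIN_APPROX_NONE)[0],key=cv2.contourArea)
e=cv2.fitEllipse(cn); print(e,ray(K,T,e[0],.062), "r~",np.linalg.norm(ray(K,T,(e[0][0]+e[1][1]/2,e[0][1]),.062)-ray(K,T,e[0],.062)))
c0=np.array(e[0]);yy,xx=np.mgrid[:480,:640]; inside=np.hypot(xx-c0[0],yy-c0[1])<29
for a,c,b in blobs((V>110)&inside,3): print("in",a,c,b)
cv2.imwrite("pics/crop0.png",cv2.resize(im[190:310,250:390],None,fx=5,fy=5,interpolation=cv2.INTER_NEAREST))
E
```

```text
red 9 [346. 254.] [ 0.5131 -0.1118  0.068 ]
green 12 [276.5 249.5] [0.5289 0.058  0.068 ]
white 1879 [313.108  252.0255] [272 212  81  79]
((311.71539306640625, 250.7939910888672), (72.69483184814453, 74.14462280273438), 93.72516632080078) [ 0.5245 -0.0282  0.062 ] r~ 0.09113164250355568
in 7 [312. 222.] [309 222   7   1]
in 74 [317.7973 232.    ] [314 223   9  19]
in 3 [329. 228.] [328 227   3   3]
in 3 [339. 242.] [339 241   1   3]
in 5 [340. 247.] [340 245   1   5]
in 3 [283. 248.] [283 247   1   3]
in 49 [311.5714 249.6735] [308 246   8   8]
in 3 [340. 256.] [340 255   1   3]
in 6 [338.1667 261.5   ] [337 259   3   6]
in 5 [285.8 263. ] [285 261   3   5]
in 58 [313.1552 274.9483] [288 266  49  14]
```

View pics/crop0.png

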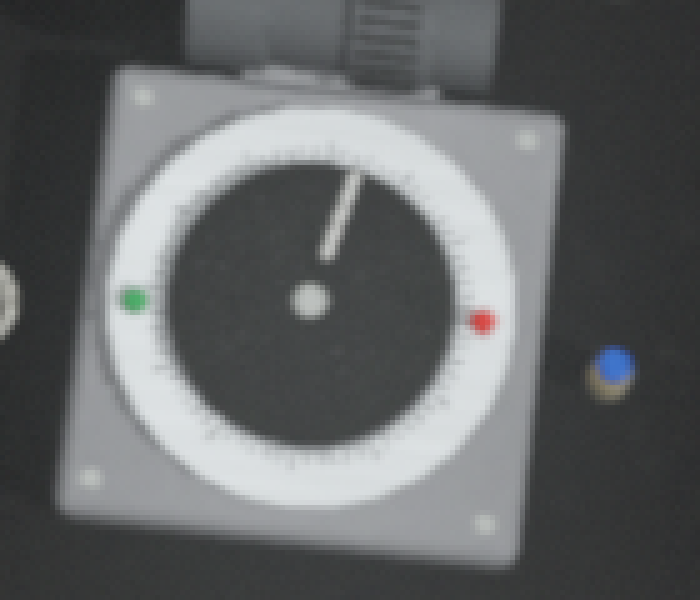

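Request:
carry_out --grip -1 --pt "0.039 0.044 0 0 0 -0.05" --pt "0.0785 0.088 0 0 0 -0.1" --pt "0.118 0.132 0 0 0 -0.15" --pt "0.157 0.176 0 0 0 -0.2" --pt "0.196 0.22 0 0 0 -0.26" --pt "0.2355 0.264 0 0 0 -0.32" --pt "0.275 0.308 0 0 0 -0.37" --pt "0.314 0.352 0 0 0 -0.418"

```text
clock: 1.1
tool_pos: [0.4181, 0.1659, 0.2266]
orientation: [-180.0, -0.0, 0.1]
force: [1.5, 1.3, 0.4]
opening: 0.0135
gripper_force: 0.0
```

Request:
carry_out --pt "0.018 0.056 0 0 0 0" --pt "0.036 0.112 0.0 0 0 0" --pt "0.054 0.168 0.02 0 0 0" --pt "0.072 0.2247 0.05 0 0 0" --pt "0.072 0.2247 0.07 0 0 0" --pt "0.072 0.2247 0.07 0 0 0"

```text
clock: 1.85
tool_pos: [0.4886, -0.058, 0.1548]
orientation: [180.0, 0.2, -0.1]
force: [-0.1, 0.1, 0.4]
opening: 0.0006
gripper_force: 0.0
```

```bash
cat > look.py <<'E'
import sys; from h import *
def look(name):
    o=telemetry.get_obs(); im=viewer.snapshot("wrist")[:,:,::-1].copy(); cv2.imwrite(name,im); K,T=cam("wrist",o)
    hsv=cv2.cvtColor(im,cv2.COLOR_BGR2HSV); H,S,V=[hsv[...,k].astype(int) for k in range(3)]
    print("tcp",o["tool_pos"],"F",o["force"])
    for nm,m in(("red",((H<8)|(H>172))&(S>120)&(V>90)),("green",(H>45)&(H<90)&(S>90)&(V>60)),("white",(V>150)&(S<45))):
        for a,c,b in blobs(m,60): print(nm,a,c,b,ray(K,T,c,.068))
if __name__=="__main__": look(sys.argv[1])
E
python3 look.py pics/w1.png
```

```text
tcp [ 0.4886 -0.058   0.1548] F [-0.0556  0.0537  0.4032]
red 357 [403.0336 207.4622] [393 197  21  22] [ 0.5156 -0.111   0.068 ]
green 388 [131.1211 183.6624] [120 173  23  22] [0.5309 0.0577 0.068 ]
white 85 [125.0824   1.8118] [112   0  22   6] [0.6305 0.0483 0.068 ]
white 45840 [295.281  119.3781] [108   0 370 316] [ 0.5686 -0.0443  0.068 ]
white 618 [293.9709 116.945 ] [278  78  33  79] [ 0.5699 -0.0435  0.068 ]
white 2551 [ 27.8663 171.1431] [  0 134  71  68] [0.5386 0.1198 0.068 ]
white 527 [268.7685 191.1176] [256 179  26  26] [ 0.5261 -0.0271  0.068 ]
```

View pics/w1.png

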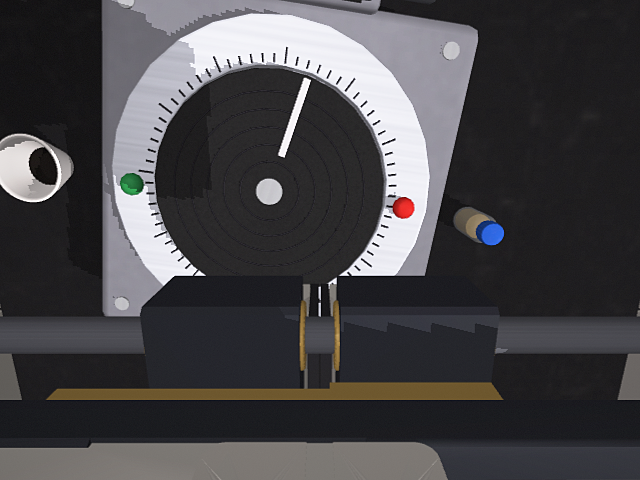

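The wrist view shows the hub at (269,191), the pointer running up to (307,79), the red stud at (403,207) and the green stud at (131,184). The dial has to turn about -77°. The tool sits at radius 48 mm, angle 219°, so I'll descend and feel for the face.

Request:
carry_out --pt "0 0 0.025 0 0 0" --pt "0 0 0.05 0 0 0" --pt "0 0 0.07 0 0 0" --pt "0 0 0.076 0 0 0" --pt "0 0 0.076 0 0 0"

```text
clock: 2.52
tool_pos: [0.4906, -0.0562, 0.0814]
orientation: [-180.0, -0.1, 0.1]
force: [0.8, 0.0, -0.3]
opening: 0.0004
gripper_force: 0.0
```

Request:
carry_out --pt "0 0 0.001 0 0 0" --pt "0 0 0.0015 0 0 0" --pt "0 0 0.0015 0 0 0"

```text
clock: 2.9
tool_pos: [0.4903, -0.0569, 0.0794]
orientation: [-180.0, -0.0, 0.0]
force: [-0.7, -0.9, 0.3]
opening: 0.0003
gripper_force: 0.0
```

Request:
carry_out --pt "0 0 0.0015 0 0 0" --pt "0 0 0.003 0 0 0" --pt "0 0 0.003 0 0 0"

```text
clock: 3.28
tool_pos: [0.4899, -0.057, 0.0758]
orientation: [180.0, 0.0, 0.0]
force: [-0.1, -0.4, 0.1]
opening: 0.0004
gripper_force: 0.0
```

Request:
carry_out --pt "0 0 0.001 0 0 0" --pt "0 0 0.001 0 0 0"

```text
clock: 3.52
tool_pos: [0.4901, -0.0569, 0.075]
orientation: [180.0, 0.0, 0.0]
force: [0.1, -0.2, -0.1]
opening: 0.0007
gripper_force: 0.0
```

Request:
carry_out --pt "0 0 0.001 0 0 0" --pt "0 0 0.001 0 0 0"

```text
clock: 3.78
tool_pos: [0.49, -0.0569, 0.074]
orientation: [180.0, 0.0, 0.0]
force: [-0.8, -0.2, -0.1]
opening: 0.0005
gripper_force: 0.0
```

Request:
carry_out --pt "0 0 0.001 0 0 0" --pt "0 0 0.001 0 0 0"

```text
clock: 4.03
tool_pos: [0.49, -0.0569, 0.073]
orientation: [180.0, 0.0, 0.0]
force: [-0.1, -1.3, -0.5]
opening: 0.0005
gripper_force: 0.0
```

Request:
carry_out --pt "0 0 0.001 0 0 0" --pt "0 0 0.001 0 0 0"

```text
clock: 4.28
tool_pos: [0.4901, -0.0569, 0.072]
orientation: [180.0, 0.0, 0.0]
force: [0.0, 1.1, -0.8]
opening: 0.0005
gripper_force: 0.0
```

Request:
carry_out --pt "0 0 0.001 0 0 0" --pt "0 0 0.001 0 0 0"

```text
clock: 4.53
tool_pos: [0.4901, -0.057, 0.0714]
orientation: [180.0, -0.0, 0.0]
force: [-1.9, -0.4, 5.3]
opening: 0.0009
gripper_force: 2.5
```

Request:
carry_out --pt "0 0 0.0004 0 0 0" --pt "0 0 0.0004 0 0 0"

```text
clock: 4.78
tool_pos: [0.4901, -0.0571, 0.0711]
orientation: [180.0, -0.0, 0.0]
force: [-2.0, 0.1, 6.7]
opening: 0.0004
gripper_force: 3.5
```

Request:
carry_out --pt "0 0 0.0005 0 0 0" --pt "0 0 0.0005 0 0 0"

```text
clock: 5.03
tool_pos: [0.4901, -0.0572, 0.0708]
orientation: [180.0, -0.0, 0.0]
force: [-3.6, -1.0, 9.4]
opening: 0.0006
gripper_force: 4.8
```

Request:
carry_out --pt "0 0 0.0005 0 0 0" --pt "0 0 0.0005 0 0 0"

```text
clock: 5.28
tool_pos: [0.4901, -0.0572, 0.0704]
orientation: [180.0, -0.0, 0.0]
force: [-3.2, -1.2, 10.9]
opening: 0.0006
gripper_force: 5.3
```

Request:
carry_out --pt "-0.0023 -0.0031 0.0003 0 0 0" --pt "-0.0044 -0.0064 0.0003 0 0 0" --pt "-0.0062 -0.0099 0.0003 0 0 0" --pt "-0.0077 -0.0135 0.0003 0 0 0" --pt "-0.0089 -0.0172 0.0003 0 0 0" --pt "-0.0097 -0.021 0.0003 0 0 0" --pt "-0.0103 -0.0248 0.0003 0 0 0" --pt "-0.0105 -0.0287 0.0003 0 0 0"

```text
clock: 6.28
tool_pos: [0.4805, -0.0288, 0.0706]
orientation: [179.9, -0.1, 0.0]
force: [-0.7, -5.4, 9.6]
opening: 0.0005
gripper_force: 5.1
```

```bash
python3 look.py pics/w2.png
```

```text
tcp [ 0.4805 -0.0288  0.0706] F [-0.7059 -5.369   9.5916]
red 872 [514.0631 223.7167] [497 208  35  32] [ 0.5158 -0.1101  0.068 ]
green 911 [106.2481 186.8825] [ 89 171  36  33] [0.531  0.0577 0.068 ]
white 1551 [87.127  27.9368] [72  0 43 79] [0.5892 0.0566 0.068 ]
white 52568 [357.4632 122.8207] [ 75   0 550 316] [ 0.556  -0.0437  0.068 ]
white 1304 [415.0706 130.7124] [361  92 108  79] [ 0.553  -0.0664  0.068 ]
white 228 [  4.2325 173.3684] [  0 145  10  55] [0.5364 0.0979 0.068 ]
white 279 [ 93.3011 359.2366] [ 76 354  30  15] [0.4524 0.0744 0.068 ]
white 765 [127.4915 364.5974] [ 99 354  48  27] [0.4496 0.0592 0.068 ]
white 60 [319.4167 372.6667] [319 354   2  35] [ 0.4454 -0.029   0.068 ]
white 472 [501.1864 370.9237] [492 354  24  44] [ 0.4462 -0.1131  0.068 ]
```

View pics/w2.png

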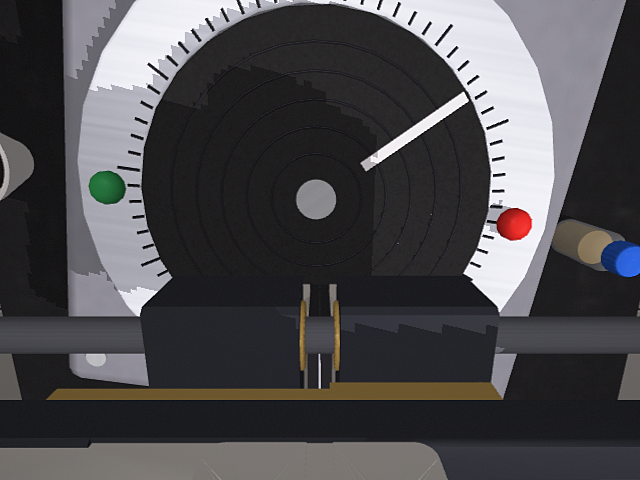

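The wrist view shows the pointer, from (365,166) to (466,97), now at about -55° and following the drag with little slip. The red stud is at (514,224). I'll continue the stroke.

Request:
carry_out --pt "0.0001 -0.0039 0.0003 0 0 0" --pt "0.0005 -0.0078 0.0003 0 0 0" --pt "0.0013 -0.0116 0.0003 0 0 0" --pt "0.0023 -0.0153 0.0003 0 0 0" --pt "0.0037 -0.019 0.0003 0 0 0" --pt "0.0054 -0.0225 0.0003 0 0 0" --pt "0.0074 -0.0259 0.0003 0 0 0" --pt "0.0096 -0.029 0.0003 0 0 0"

```text
clock: 7.32
tool_pos: [0.4891, 0.0, 0.07]
orientation: [179.9, 0.0, 0.0]
force: [-4.5, -5.6, 11.6]
opening: 0.0004
gripper_force: 5.8
```

```bash
cat > ang.py <<'E'
import sys; from h import *
ZF=float(sys.argv[2])   # face height
o=telemetry.get_obs(); im=viewer.snapshot("wrist")[:,:,::-1].copy(); cv2.imwrite(sys.argv[1],im); K,T=cam("wrist",o)
hsv=cv2.cvtColor(im,cv2.COLOR_BGR2HSV); H,S,V=[hsv[...,k].astype(int) for k in range(3)]
m=max(blobs(((H<8)|(H>172))&(S>120)&(V>90),60),key=lambda t:t[0]); red=ray(K,T,m[1],.067)[:2]
print("tcp",o["tool_pos"],"F",o["force"],"red",red,m[1])
c0=np.array([.526,-.0275])
fm=np.ones(H.shape,bool)
n,l,s,c=cv2.connectedComponentsWithStats(((V>95)&(S<60)).astype(np.uint8))
for i in range(1,n):
    p=ray(K,T,c[i],ZF)[:2]; r=np.linalg.norm(p-c0)
    if s[i,4]<150 or r>.06: continue
    yx=np.argwhere(l==i); P=np.array([ray(K,T,(x,y),ZF)[:2] for y,x in yx]); w,v=np.linalg.eigh(np.cov(P.T)); d=v[:,1]; d=d*np.sign(d@(p-c0)); L=4*np.sqrt(w)
    print("blob",s[i],"at",p,"r",r,"size",L,"dir deg",np.degrees(np.arctan2(d[1],d[0])),"centroid deg",np.degrees(np.arctan2(*(p-c0)[::-1])))
print("red deg",np.degrees(np.arctan2(*(red-c0)[::-1])), np.linalg.norm(red-c0))
E
python3 ang.py pics/w3.png .0705
```

```text
tcp [0.4891 0.     0.07  ] F [-4.4953 -5.6136 11.558 ] red [ 0.5157 -0.1103] [579.1966 243.6663]
blob [  129     0   511   317 67014] at [ 0.5683 -0.0239] r 0.04248835911190588 size [0.1345 0.2893] dir deg 89.64665721145548 centroid deg 4.864523669606041
blob [ 368  201   39   39 1214] at [ 0.5265 -0.0276] r 0.0004903543502554618 size [0.0161 0.0163] dir deg 13.709841036680023 centroid deg -12.624854184112511
blob [ 441  218  115   13 1172] at [ 0.5249 -0.0732] r 0.04568254855301454 size [0.005  0.0537] dir deg -91.85652457183205 centroid deg -91.34269243881609
red deg -97.12022524922284 0.08339439428761108
```

Request:
carry_out --pt "0.0008 -0.0009 0.0 0 0 0" --pt "0.0016 -0.0019 0 0 0 0" --pt "0.0024 -0.0028 0 0 0 0" --pt "0.0032 -0.0037 0 0 0 0" --pt "0.0032 -0.0037 0 0 0 0"

```text
clock: 8.0
tool_pos: [0.4923, 0.0038, 0.0699]
orientation: [179.9, 0.0, 0.0]
force: [-4.0, -3.4, 11.5]
opening: 0.0003
gripper_force: 5.9
```

```bash
python3 ang.py pics/w4.png .0705
```

```text
tcp [0.4923 0.0038 0.0699] F [-3.9635 -3.4464 11.5453] red [ 0.5157 -0.1102] [586.7464 250.6891]
blob [  138     0   502   317 69043] at [ 0.5719 -0.0224] r 0.04619815515370148 size [0.132  0.2797] dir deg 88.41731471976773 centroid deg 6.351623404961232
blob [ 376  209   40   39 1217] at [ 0.5265 -0.0275] r 0.0004653946447256308 size [0.0162 0.0164] dir deg 72.98614457534717 centroid deg -0.8407230341012265
red deg -97.0936477682138 0.0833249486315874
```

Request:
carry_out --pt "0 0 -0.002 0 0 0" --pt "0 0 -0.006 0 0 0" --pt "0 0 -0.03 0 0 0" --pt "0 0 -0.07 0 0 0" --pt "0 0 -0.07 0 0 0"

```text
clock: 8.68
tool_pos: [0.4944, 0.0053, 0.142]
orientation: [-179.9, -0.3, 0.0]
force: [1.2, -0.2, -0.2]
opening: 0.0004
gripper_force: 0.0
```

```bash
python3 ang.py pics/w5.png .0715
```

```text
tcp [0.4944 0.0053 0.142 ] F [ 1.153  -0.1857 -0.1523] red [ 0.5155 -0.1107] [511.1253 222.159 ]
blob [  188     0   407   317 58812] at [ 0.5789 -0.0291] r 0.05292353022166818 size [0.1756 0.285 ] dir deg -91.05823966973546 centroid deg -1.6865461846752359
blob [362 192  28  27 607] at [ 0.5265 -0.0276] r 0.000543696571857144 size [0.0162 0.0165] dir deg -93.54872393957471 centroid deg -11.022557921671059
red deg -97.1994425979874 0.08386288229093995
```

View pics/w5.png

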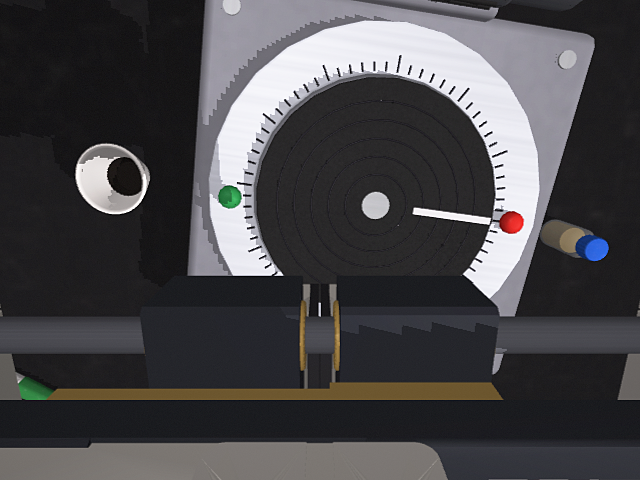

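The pointer runs from (413,211) to about (492,221) and ends at the red stud at (511,222). It merges with the collar in the mask, so I'll measure it with the radius limited.

Run:
```python
from h import *
o=telemetry.get_obs(); K,T=cam("wrist",o); im=cv2.imread("pics/w5.png"); V=im.max(2)
c=np.array([.5265,-.0276])
P=np.array([ray(K,T,(x,y),.0715)[:2] for y,x in np.argwhere(V>130) if 400<x<500 and 190<y<240])-c
r=np.hypot(*P.T); P=P[(r>.02)&(r<.064)]
print(len(P)); w,v=np.linalg.eigh(np.cov(P.T)); d=v[:,1]*np.sign(v[:,1]@P.mean(0)); a=lambda p:np.degrees(np.arctan2(p[1],p[0]))
print("dir",a(d),"centroid",a(P.mean(0)),4*np.sqrt(w))
for z in(.062,.066,.070): print("red",a(ray(K,T,(511.1,222.2),z)[:2]-c))
```

```text
495
dir -97.90262527667863 centroid -99.33539942732865 [0.0048 0.0481]
red -98.81427977248975
red -98.45929901823038
red -98.08616827269279
```

Request:
carry_out --pt "0 0 -0.02 0 0 0" --pt "0 0 -0.04 0 0 0" --pt "0 0 -0.04 0 0 0" --pt "0 0 -0.04 0 0 0" --pt "0 0 -0.04 0 0 0"

```text
clock: 9.35
tool_pos: [0.4918, 0.0043, 0.178]
orientation: [180.0, 0.1, 0.0]
force: [0.0, -0.4, 0.4]
opening: 0.0009
gripper_force: 0.0
```

Run:
```python
from h import *
o=telemetry.get_obs(); K,T=cam("wrist",o); im=viewer.snapshot("wrist")[:,:,::-1].copy(); V=im.max(2).astype(int); I=im.astype(int)
a=lambda p:np.degrees(np.arctan2(p[1],p[0]))
rb=max(blobs((I[...,2]>110)&(I[...,1]<80)&(I[...,0]<80),40),key=lambda t:t[0])[1]
yx=np.argwhere(V>130); Q=np.array([ray(K,T,(x,y),.0715)[:2] for y,x in yx]); c=np.array([.5265,-.0276])
h=Q[np.hypot(*(Q-c).T)<.012].mean(0); P=Q-h; r=np.hypot(*P.T); t=np.degrees(np.arctan2(P[:,1],P[:,0])); P=P[(r>.02)&(r<.063)&(t<-70)&(t>-125)]
w,v=np.linalg.eigh(np.cov(P.T)); d=v[:,1]*np.sign(v[:,1]@P.mean(0)); red=ray(K,T,rb,.067)[:2]-h
print(o["tool_pos"],o["orientation"],"hub",h,len(P),"dir",a(d),"centroid",a(P.mean(0)),"red",a(red),np.hypot(*red))
```

```text
[0.4918 0.0043 0.178 ] [179.9702   0.1048   0.0021] hub [ 0.5266 -0.0276] 367 dir -97.8024966489626 centroid -97.86618126960002 red -97.4277094784321 0.08399324181246569
```

Pointer is at -97.8° and the red stud at -97.4°, so they agree within half a degree. The dial is free and the arm is clear, so I'm handing in.

```bash
python3 -c "
from plant import workorder
print(workorder.close_job())"
```

```text
the job is handed in; nothing more can be done
None
```

The job is handed in: the dial's pointer stands on the red stud to within about 0.5°, readings taken while pressing peaked at about 12 N, and the arm is clear of the dial, having gone near none of the loose things.

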